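# Clamp the wine-rack brush and hold its handle extended

### The job

Get the telescopic dusting brush ready for its length to be fixed: first swing the clamp lever of the bench holder fully shut across the brush's collar, then squeeze the release button in the side of the grip and pull the grip straight out, past the first stop, to the second stop at the end of its travel. Finish while still holding the grip there, fully extended with its light return spring pulling against you, with the brush still seated under the shut lever; leave the other things on the bench where they are.

Things in the scene. Friction and masses are not known exactly. Their poses are not given: they have to be found in the camera images.
- holder: Grey steel bench holder, foot plate 170 x 108 x 12 mm. Origin on the bench under the front face of the brush's collar; +x runs along the tube towards the grip (the way to pull), +y to the lever's hinge side, z up. Two cheeks (top 57 mm up) form the collar's pocket; a forked rest at x = 84 to 100 mm, 50 mm high, carries the tube. It ends at x = 105 mm. Tube axis 45 mm above the bench.
- lever (a joint): Steel clamp lever on a vertical hinge post at x = -20, y = +43 mm of the holder; rad. 0: open, pointing along holder +x; it turns clockwise seen from above; 1.571: fully shut at its stop, pointing along holder -y, across and 2 mm above the collar. Starts open, at 0 to 0.6; stays where it is left (stiff hinge, 0.2 N m, about 3 N at the knob).
- lever_hinge (a point): Point on the lever's hinge axis, 73 mm above the bench.
- lever_knob (a point): Centre of the upright round black knob at the lever's free end: 16 mm in diameter, from 77 to 111 mm above the bench, 78 mm from the hinge axis; this point is 94 mm above the bench. It can be pinched from above or pushed.
- brush: Telescopic dusting brush, loose, 0.6 kg, level in the holder: square aluminium tube 28 x 28 mm from x = -110 to +118 mm, black collar 40 x 44 x 44 mm (x = -40 to 0), brush head 100 mm wide at the -x end. Origin on the tube axis at the collar's front face, 45 mm above the bench and over the holder's origin when seated (2 mm of play); axes as the holder's.
- extension (a joint): How far the inner tube with its grip is pulled out along brush +x, m. 0: pushed in (start). 0.045: first stop, where the lock pin catches if the button is not held in. 0.090: second stop, end of travel. A light spring (1.4 N at 0, 2.7 N at 0.09) and 1 N of friction resist pulling. The pin blocks the slide unless the button is in by 4 mm or more.
- grip (a point): Centre of the black block grip on the inner tube: 50 mm long (x), 32 mm wide (y), 36 mm high, from 27 to 63 mm above the bench. At brush x = 147 mm when pushed in, 237 mm fully out. Axes as the brush's. Fingers closing across it along y, one on each side, squeeze the button in; grip and button together are 39.5 mm wide, 33.5 mm with the button in.
- button (a joint): How far the release button is pressed in (towards brush +y), in m: 0 out, 0.006 fully in. Springy: 2.8 N to start, 7.6 N fully in; it comes out again when let go.
- button_face (a point): Centre of the outer face of the grey release button in the grip's -y side: 30 mm long (x), 24 mm high, standing 7.5 mm out of the side; moves with the grip.
- jar: Bystander: closed glass jar with a white lid, 76 mm across, 100 mm high; origin at the centre of its underside.
- tape: Bystander: roll of brown tape lying flat, 96 mm across, 48 mm high; origin at the centre of its underside.
- mug: Bystander: white mug, 80 mm across, 90 mm high; origin at the centre of its underside.
- driver: Bystander: screwdriver lying on the bench, about 200 mm long.
- woodblock: Bystander: offcut of wood 90 x 50 x 20 mm; origin at the centre of its underside.
- hammer: Bystander: hammer lying on the bench, about 280 mm long.
Things that resemble listed ones, but are neither listed nor needed, are in the scene too. What is shaped like the holder but blue, pink or yellow is not meant.

How it is judged:
By the outcome, as a careful person would: the job done as asked, in the order asked, and still so for the second after the job is handed in, while the arm keeps its last pose, push and grip.
It also fails if it takes over 48 s, if anything falls off the work surface, if the arm or the gripper's body presses on something with over 40 N, if the wrist force passes 120 N, or if a joint passes its speed limit or range.

### The arm

A 6-joint arm with a two-finger parallel gripper is mounted at the origin on the work surface. World frame = base frame: x ahead of the robot, y to its left, z up, the work surface at z = 0. Lengths are in m, angles in rad, forces in N, time in s.
With the tool pointing down it reaches from about 0.275 to 0.725 m from the base axis. Payload 15.9 kg.
Tool frame: the origin (TCP) lies at the very end of the fingers, on their centre line; the grasp point (between the pads) lies 19 mm behind it (robot.tcp_to_grasp is the distance from the TCP to the grasp point, in m); z points along the fingers, y is the line along which they close (so a half turn about z gives the same grasp; the last joint's range is limited). The gripper opens to 85 mm and grips with 20 to 120 N. Pads are 22 mm wide; open, the fingers measure 114 mm over their backs; the gripper's body (76 mm by 85 mm) begins 54 mm behind the grasp point. The pads swing forward as they close: fully open they stand 13 mm farther back than shut.
Start: joints at [1.218, 0.213, -0.034, 1.323, 0, 1.571], TCP at [0.173, 0.469, 0.231] pointing down, gripper open.
Joint ranges: [-2.98, 2.98], [-0.74, 1.72], [-1.14, 1.35], [-2.1, 2.04], [-1.57, 1.44], [-3.14, 3.14]. Speed limits (rad/s): [1.89, 1.89, 2.39, 2.57, 3.14, 3.14].

### API

Orientations are given as a rotation vector (axis times angle).
In Python, from bench import status, optics, robot gives the robot as it stands. The module is installed in compiled form; this text tells all that it offers.
- The arm moves only by the tool step_arm, never from a script. Its argument "motion" is a list of rows, each an object of numbers: "x", "y", "z": the shift along the tool's x, y, z in m; "turn": the turn about the tool's z in rad; "claw": the closure, from 0 (fully open) to 1 (shut). A call has 1 to 10 rows; each row shifts and turns the commanded pose from where the row before left it, along the tool's axes as they then stand; what a row does not reach is not made up. A row lasts 1/8 s, in which the tool goes at most 62.5 mm and 10.7 degrees, less where a joint would pass 70% of its speed; a pose out of reach is approached as far as the arm can. A call with a gripper value outside its range is refused whole. The fingers move at their own pace and stop on an object; the grip force is fixed at half the most. Time passes only in rows, so rows that do not move let the fingers close. It gives the time, the measured TCP pose, the force, the opening and the grip force at its end, in the units of the state.
- status.read_state(): the state, without advancing time (a new reading comes with each control period).
- optics.read_camera(name): name is "scene" or "top"; returns a dict with "img" (420x560x3 uint8, red, green, blue), "fx", "fy", "cx", "cy" (pixels), "k1" (the pictures are not rectified: a ray, as slopes to the right and down, at radius r is drawn at 1 + k1 r^2 times it, then the intrinsics apply), "cam_to_world" (4x4, takes a point from camera to world coordinates). Camera axes: x right, y down, z forward; pixel columns grow to the right and rows downward; lengths in m; the calibration is good to about 2 mm. A picture is of the moment at which its call begins. There is no depth.
- robot.close_job(): hands the job in; it is judged then, once.
The state is a dict: "t": time; "joint_pos": joint angles; "qvel": joint speeds; "joint_torque": joint torques, N m; "ee_pos": TCP position; "orientation": TCP orientation; "ft_force": force on the tool from outside, world axes, zero at the start; "torque": the same for the moment, N m; "gripper_width": finger opening in m; "grasp_force": force on a finger pad.
Only numpy, scipy, OpenCV 4.12 (cv2) and the standard library are available. Lean on these libraries where they do the work, as an engineer would, in place of code of your own. Each camera call takes 0.05 s, during which the arm holds its last target. There are 200 camera calls.

## Working session

There is one attempt and no reset: what is moved stays moved. The work goes in short steps, Python scripts to look and compute and a tool call to move; the robot and the scene stay as the last step left them, time stands still between calls to the robot, and variables do not carry over. Pictures are saved under pics/ and viewed, at most 10 in all, crops included, and the job is handed in when it is done.

Besides the shell and the picture viewer there is one more tool, called after "Emit:" as name(argument=value, ...) on one line, values as JSON. step_arm: Moves the arm, as the interface text tells. Its arguments: {"type":"object","properties":{"motion":{"type":"array","items":{"type":"object","properties":{"x":{"type":"number"},"y":{"type":"number"},"z":{"type":"number"},"turn":{"type":"number"},"claw":{"type":"number"}}}}},"required":["motion"]}

```bash
mkdir -p pics
cat > h.py <<'E'
import numpy as np, cv2
from bench import status, optics, robot
def cam(n):
    c=optics.read_camera(n); return c
def save(c,f): cv2.imwrite('pics/'+f,c['img'][:,:,::-1])
def ray(c,u,v):
    K=np.array([[c['fx'],0,c['cx']],[0,c['fy'],c['cy']],[0,0,1.]])
    p=cv2.undistortPoints(np.array([[[u,v]]],float),K,np.array([c['k1'],0,0,0.]))[0,0]
    T=np.array(c['cam_to_world']); return T[:3,3],T[:3,:3]@np.array([p[0],p[1],1])
def onz(c,u,v,z):
    o,d=ray(c,u,v); return o+d*(z-o[2])/d[2]
E
python3 - <<'E'
from h import *
for n in('top','scene'):
    c=cam(n); save(c,n+'1.png'); print(n,np.round(c['cam_to_world'],3).tolist(),c['fx'],c['k1'])
s=status.read_state();print(s)
E
```

```text
top [[-0.018, -0.989, 0.145, 0.383], [-1.0, 0.015, -0.02, 0.026], [0.018, -0.146, -0.989, 1.417], [0.0, 0.0, 0.0, 1.0]] 539.6198188202392 -0.21746573153046062
scene [[-0.652, 0.49, -0.579, 1.258], [0.759, 0.425, -0.494, 0.609], [0.005, -0.761, -0.649, 0.875], [0.0, 0.0, 0.0, 1.0]] 422.1428847605051 -0.05791808917933611
{'t': 0.1, 'joint_pos': array([ 1.21801644e+00,  2.13342204e-01, -3.49828072e-02,  1.32353904e+00,
        1.40857572e-05,  1.57077610e+00]), 'qvel': array([-0.00065601, -0.00219155,  0.00144181, -0.00013776,  0.00028082,
        0.00012282]), 'joint_torque': array([-2.93046860e-04, -6.87254262e+01,  4.87803984e+01,  1.22413854e-02,
       -5.13919497e-05, -6.38426195e-05]), 'ee_pos': array([0.17263851, 0.46890737, 0.23085342]), 'orientation': array([-5.51209604e-01, -3.09265344e+00,  1.64716300e-03]), 'ft_force': array([-0.11854037,  0.86013734, -0.27444429]), 'torque': array([-0.00943012,  0.02681346,  0.04309385]), 'grasp_force': 0.0, 'gripper_width': 0.08561531819762543}
```

View pics/top1.png

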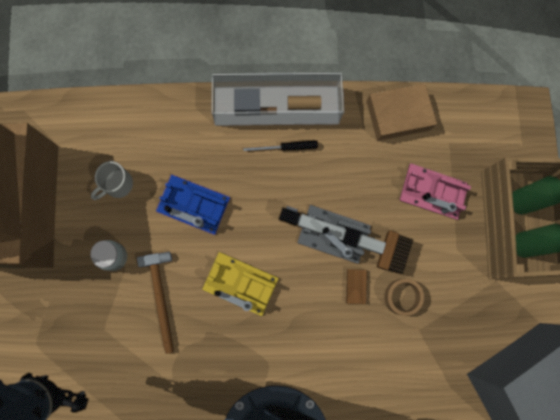

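View pics/scene1.png

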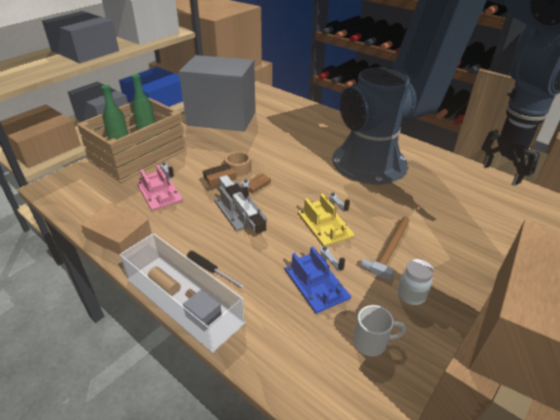

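Run:
```python
from h import *
a=cv2.imread('pics/top1.png')[195:285,265:425]; b=cv2.imread('pics/scene1.png')[165:240,200:290]
cv2.imwrite('pics/c1.png',np.vstack([cv2.resize(a,(640,360),interpolation=cv2.INTER_CUBIC)]))
cv2.imwrite('pics/c2.png',cv2.resize(b,(720,600),interpolation=cv2.INTER_CUBIC))
```

```text
(no output)
```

View pics/c1.png

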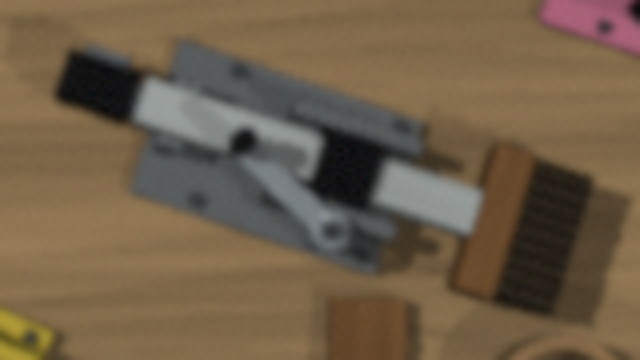

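View pics/c2.png

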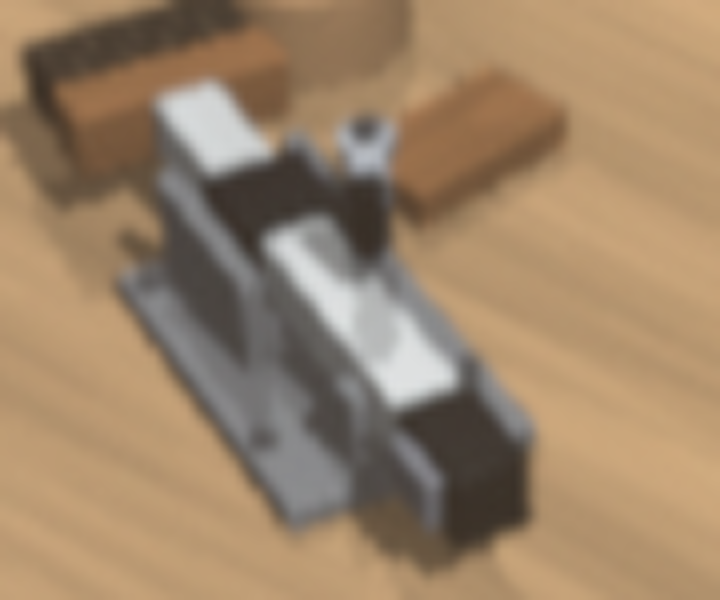

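Run:
```python
from h import *
c=cam('top')
P=lambda u,v,z: onz(c,265+u/4+ -.375,195+v/4-.375,z)
g=P(101,86,.063); col=P(349,168,.067); k=P(243,140,.111); h=P(333,230,.085)
e=P(478,210,.059)
print(g,col,k,h,e)
d=(g-col)[:2];print(np.linalg.norm(d),np.degrees(np.arctan2(d[1],d[0])),np.linalg.norm((k-h)[:2]))
ex=d/np.linalg.norm(d);ey=np.array([-ex[1],ex[0]])
o=g[:2]-.147*ex;o2=col[:2]+.02*ex;print('origin',o,o2)
o=(o+o2)/2
f=lambda p:((p[:2]-o)@ex,(p[:2]-o)@ey)
print('k',f(k),'h',f(h),'calc hinge',o-.02*ex+.043*ey)
dk=(k-h)[:2];print('lever ang',np.arctan2(-(dk@ey),dk@ex))
hh=o-.02*ex+.043*ey
for a in(0,.4,.52,.6,.8,1.,1.2,1.4,1.571,1.65): print(a,hh+.078*(np.cos(a)*ex-np.sin(a)*ey))
```

```text
[ 0.57346162 -0.04771674  0.063     ] [ 0.51797915 -0.2036751   0.067     ] [ 0.53200663 -0.13131015  0.111     ] [ 0.47760168 -0.18913319  0.085     ] [ 0.49014657 -0.28772266  0.059     ]
0.1655334235947392 70.41689009831494 0.07939397304143168
origin [ 0.52419107 -0.18621372] [ 0.52468263 -0.18483197]
k (np.float64(0.053614025888946815), np.float64(0.01103875701900979)) h (np.float64(-0.01909943464586664), np.float64(0.042915952823467045)) calc hinge [ 0.47722065 -0.1899535 ]
lever ang 0.41316115713132484
0 [ 0.50336421 -0.1164653 ]
0.4 [ 0.52991811 -0.13244717]
0.52 [ 0.53642335 -0.13916925]
0.6 [ 0.54029241 -0.14406284]
0.8 [ 0.54815224 -0.15750802]
1.0 [ 0.55318426 -0.1722467 ]
1.2 [ 0.55518784 -0.1876913 ]
1.4 [ 0.55408311 -0.20322608]
1.571 [ 0.55070351 -0.21611202]
1.65 [ 0.54840996 -0.22182955]
```

Emit:
step_arm(motion=[{"x":-0.039,"y":-0.0315,"claw":0},{"x":-0.039,"y":-0.0315,"claw":0},{"x":-0.039,"y":-0.0315,"claw":0},{"x":-0.039,"y":-0.0315,"claw":0},{"x":-0.039,"y":-0.0315,"claw":0},{"x":-0.039,"y":-0.0315,"claw":0},{"x":-0.039,"y":-0.0315,"claw":0},{"x":-0.039,"y":-0.0315,"claw":0},{"x":-0.039,"y":-0.0315,"claw":0},{"x":-0.039,"y":-0.0315,"claw":0}])

```text
$.motion[0]: bad value
```

Emit:
step_arm(motion=[{"x":-0.039,"y":-0.0315,"claw":0},{"x":-0.039,"y":-0.0315,"claw":0},{"turn":-0.145,"claw":0.4},{"turn":-0.145,"claw":0.4},{"turn":-0.145,"claw":0.4},{"turn":-0.145,"claw":0.4},{"turn":-0.145,"claw":0.4},{"turn":-0.145,"claw":0.4},{"turn":-0.145,"claw":0.4},{"turn":-0.145,"claw":0.4}])

```text
$.motion[0]: bad value
```

```bash
cat >> h.py <<'E'
from scipy.spatial.transform import Rotation as R
def rep(target):
    s=status.read_state(); r=R.from_rotvec(s['orientation']).as_matrix()
    print('t',s['t'],'tcp',s['ee_pos'].round(4),'q',s['joint_pos'].round(3),'w',s['gripper_width'],'F',s['ft_force'].round(2),'gf',s['grasp_force'])
    print('x',r[:,0].round(3),'y',r[:,1].round(3),'d_tool',(r.T@(np.array(target)-s['ee_pos'])).round(4))
E
python3 -c "
from h import *
rep([.531,-.133,.082])"
```

```text
t 0.15 tcp [0.1727 0.469  0.2309] q [ 1.218  0.213 -0.035  1.323  0.     1.571] w 0.08510305491836136 F [-0.23 -0.18 -0.23] gf 0.0
x [-0.938  0.346  0.   ] y [ 0.346  0.938 -0.001] d_tool [-0.5443 -0.441   0.1493]
```

Emit:
step_arm(motion=[{"x":-0.039,"y":-0.0315,"z":0,"turn":0,"claw":0.01}])

```text
t: 0.28
ee_pos: [0.1979, 0.4269, 0.2306]
orientation: [-0.547, -3.093, 0.001]
ft_force: [1.1, -0.7, -0.3]
gripper_width: 0.0847
grasp_force: 0.0
```

Emit:
step_arm(motion=[{"x":-0.039,"y":-0.0315,"z":0,"turn":0,"claw":0.01},{"x":-0.039,"y":-0.0315,"z":0,"turn":0,"claw":0.01},{"x":-0.039,"y":-0.0315,"z":0,"turn":0,"claw":0.01},{"x":-0.039,"y":-0.0315,"z":0,"turn":0,"claw":0.01},{"x":-0.039,"y":-0.0315,"z":0,"turn":0,"claw":0.01},{"x":-0.039,"y":-0.0315,"z":0,"turn":0,"claw":0.01},{"x":-0.039,"y":-0.0315,"z":0,"turn":0,"claw":0.01},{"x":-0.039,"y":-0.0315,"z":0,"turn":0,"claw":0.01},{"x":-0.039,"y":-0.0315,"z":0,"turn":0,"claw":0.01},{"x":-0.039,"y":-0.0315,"z":0,"turn":0,"claw":0.01}])

```text
t: 1.52
ee_pos: [0.4562, -0.0059, 0.2313]
orientation: [0.552, 3.093, 0.0]
ft_force: [1.2, 0.5, -0.0]
gripper_width: 0.0842
grasp_force: 0.0
```

Emit:
step_arm(motion=[{"x":-0.039,"y":-0.0315,"z":0,"turn":0,"claw":0.01},{"x":-0.039,"y":-0.0315,"z":0,"turn":0,"claw":0.01},{"x":0,"y":0,"z":0,"turn":-0.145,"claw":0.4},{"x":0,"y":0,"z":0,"turn":-0.145,"claw":0.4},{"x":0,"y":0,"z":0,"turn":-0.145,"claw":0.4},{"x":0,"y":0,"z":0,"turn":-0.145,"claw":0.4},{"x":0,"y":0,"z":0,"turn":-0.145,"claw":0.4},{"x":0,"y":0,"z":0,"turn":-0.145,"claw":0.4},{"x":0,"y":0,"z":0,"turn":-0.145,"claw":0.4},{"x":0,"y":0,"z":0,"turn":-0.145,"claw":0.4}])

```text
t: 2.78
ee_pos: [0.5069, -0.0903, 0.2311]
orientation: [1.241, -2.886, -0.0]
ft_force: [0.4, -0.3, -0.9]
gripper_width: 0.0515
grasp_force: 0.0
```

```bash
python3 -c "
from h import *
rep([.531,-.133,.082])"
```

```text
t 2.775 tcp [ 0.5069 -0.0903  0.2311] q [-0.176  0.244  0.005  1.332 -0.    -0.988] w 0.05152369138339647 F [ 0.36 -0.33 -0.93] gf 0.0
x [-0.688 -0.726  0.   ] y [-0.726  0.688  0.   ] d_tool [ 0.0144 -0.047   0.1491]
```

Emit:
step_arm(motion=[{"x":0.014,"y":-0.047,"z":0,"turn":0,"claw":0.4},{"x":0,"y":0,"z":0.05,"turn":0,"claw":0.4},{"x":0,"y":0,"z":0.05,"turn":0,"claw":0.4},{"x":0,"y":0,"z":0.025,"turn":0,"claw":0.4},{"x":0,"y":0,"z":0.022,"turn":0,"claw":0.4},{"x":0,"y":0,"z":0,"turn":0,"claw":0.7},{"x":0,"y":0,"z":0,"turn":0,"claw":0.7},{"x":0,"y":0,"z":0,"turn":0,"claw":0.7}])

```text
t: 3.78
ee_pos: [0.532, -0.1331, 0.0854]
orientation: [-1.233, 2.888, -0.002]
ft_force: [-0.6, 0.1, -0.4]
gripper_width: 0.0256
grasp_force: 0.0
```

Run:
```python
from h import *
rep([.531,-.133,.082])
a=cam('scene')['img'][130:240,190:320,::-1];b=cam('top')['img'][195:285,265:395,::-1]
cv2.imwrite('pics/d1.png',np.hstack([cv2.resize(a,(400,338)),cv2.resize(b,(400,338))]))
```

```text
t 3.775 tcp [ 0.532  -0.1331  0.0854] q [-0.245  0.38  -0.185  1.005  0.    -1.052] w 0.025606282054216903 F [-0.63  0.13 -0.38] gf 0.0
x [-0.692 -0.722 -0.001] y [-0.722  0.692 -0.001] d_tool [0.0006 0.0007 0.0034]
```

View pics/d1.png

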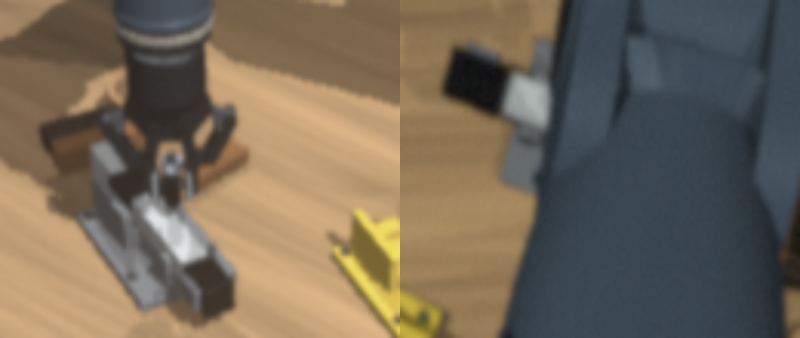

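The knob stands between the caging fingers (left view, about (172,180)). Swinging the lever.

Emit:
step_arm(motion=[{"x":0.0008,"y":-0.0113,"z":0,"turn":0.145,"claw":0.7},{"x":0.0008,"y":-0.0113,"z":0,"turn":0.145,"claw":0.7},{"x":0.0008,"y":-0.0113,"z":0,"turn":0.145,"claw":0.7},{"x":0.0008,"y":-0.0113,"z":0,"turn":0.145,"claw":0.7},{"x":0.0008,"y":-0.0113,"z":0,"turn":0.145,"claw":0.7},{"x":0.0008,"y":-0.0113,"z":0,"turn":0.145,"claw":0.7},{"x":0.0008,"y":-0.0113,"z":0,"turn":0.145,"claw":0.7},{"x":0.0008,"y":-0.0113,"z":0,"turn":0.145,"claw":0.7},{"x":0,"y":-0.002,"z":0,"turn":0,"claw":0.7},{"x":0,"y":0,"z":0,"turn":0,"claw":0.7}])

```text
t: 5.12
ee_pos: [0.5503, -0.2183, 0.0846]
orientation: [0.546, 3.093, -0.0]
ft_force: [0.4, -0.0, 0.6]
gripper_width: 0.0255
grasp_force: 0.0
```

Emit:
step_arm(motion=[{"x":0,"y":-0.0015,"z":0,"turn":0,"claw":0.7},{"x":0,"y":0,"z":0,"turn":0,"claw":0.7}])

```text
t: 5.38
ee_pos: [0.5499, -0.2194, 0.0845]
orientation: [0.549, 3.093, 0.0]
ft_force: [2.1, 2.8, 1.5]
gripper_width: 0.0256
grasp_force: 1.4
```

Run:
```python
from h import *
rep([.5507,-.2161,.085])
```

```text
t 5.375 tcp [ 0.5499 -0.2194  0.0845] q [-0.38   0.465 -0.056  1.049  0.    -0.028] w 0.025605748080214794 F [2.05 2.81 1.5 ] gf 1.4162396639585495
x [-0.939  0.344 -0.   ] y [0.344 0.939 0.   ] d_tool [ 0.0003  0.0034 -0.0005]
```

Emit:
step_arm(motion=[{"x":0,"y":-0.0015,"z":0,"turn":0,"claw":0.7},{"x":0,"y":-0.0015,"z":0,"turn":0,"claw":0.7},{"x":0,"y":0,"z":0,"turn":0,"claw":0.7}])

```text
t: 5.75
ee_pos: [0.5497, -0.22, 0.0845]
orientation: [0.547, 3.092, 0.008]
ft_force: [8.9, 20.6, 1.8]
gripper_width: 0.0257
grasp_force: 11.2
```

Emit:
step_arm(motion=[{"x":0,"y":-0.001,"z":0,"turn":0,"claw":0.7},{"x":0,"y":0,"z":0,"turn":0,"claw":0.7}])

```text
t: 6.0
ee_pos: [0.5497, -0.22, 0.0845]
orientation: [0.546, 3.092, 0.01]
ft_force: [10.0, 26.2, 0.9]
gripper_width: 0.0255
grasp_force: 14.3
```

Emit:
step_arm(motion=[{"x":0,"y":0.008,"z":0,"turn":0,"claw":0.6},{"x":0,"y":0,"z":-0.02,"turn":0,"claw":0.6},{"x":0,"y":0,"z":-0.04,"turn":0,"claw":0.6},{"x":0,"y":0,"z":-0.04,"turn":0,"claw":0.6},{"x":0,"y":0.042,"z":0,"turn":0,"claw":0.2},{"x":0,"y":0.042,"z":0,"turn":0,"claw":0.2},{"x":0,"y":0.042,"z":0,"turn":0,"claw":0.2},{"x":0,"y":0.042,"z":0,"turn":0,"claw":0.2},{"x":0,"y":0,"z":0,"turn":-0.174,"claw":0.2},{"x":0,"y":0,"z":0,"turn":-0.174,"claw":0.2}])

```text
t: 7.25
ee_pos: [0.609, -0.0577, 0.1841]
orientation: [0.004, -3.141, 0.001]
ft_force: [-0.1, -0.3, 0.4]
gripper_width: 0.0682
grasp_force: 0.0
```

Emit:
step_arm(motion=[{"x":0,"y":0,"z":0,"turn":-0.174,"claw":0.2},{"x":0,"y":0,"z":0,"turn":-0.174,"claw":0.2},{"x":0,"y":0,"z":0,"turn":-0.174,"claw":0.2},{"x":0,"y":0,"z":0,"turn":-0.174,"claw":0.2},{"x":0,"y":0,"z":0,"turn":-0.174,"claw":0.2},{"x":0,"y":0,"z":0,"turn":-0.174,"claw":0.2},{"x":0,"y":0,"z":0,"turn":-0.174,"claw":0.2},{"x":0,"y":0,"z":0,"turn":0,"claw":0.2}])

```text
t: 8.25
ee_pos: [0.6089, -0.0584, 0.1843]
orientation: [1.79, -2.581, 0.0]
ft_force: [0.1, -0.1, -0.4]
gripper_width: 0.0683
grasp_force: 0.0
```

Run:
```python
from h import *
rep([.5735,-.0475,.022])
a=cam('scene')['img'][120:260,180:320,::-1];b=cam('top')['img'][190:290,265:425,::-1]
cv2.imwrite('pics/e1.png',np.hstack([cv2.resize(a,(400,400)),cv2.resize(b,(400,400))[:, :]]))
```

```text
t 8.25 tcp [ 0.6089 -0.0584  0.1843] q [-9.500e-02  4.590e-01  1.920e-01  1.304e+00 -1.000e-03 -1.308e+00] w 0.06832022673359558 F [ 0.09 -0.12 -0.37] gf 0.0
x [-0.351 -0.936  0.001] y [-0.936  0.351  0.   ] d_tool [0.0021 0.037  0.1623]
```

View pics/e1.png

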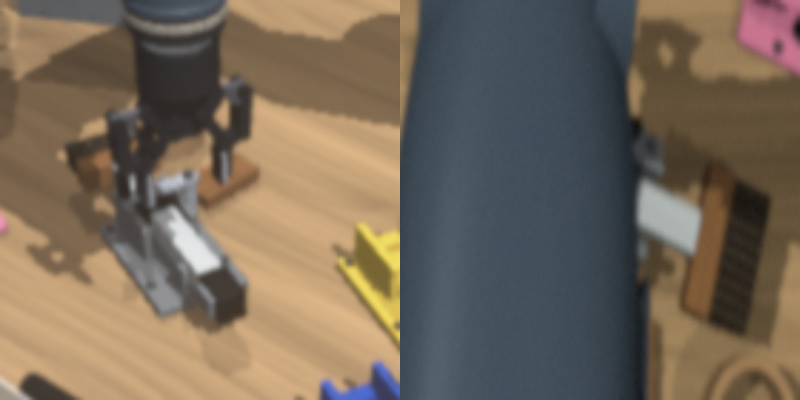

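Emit:
step_arm(motion=[{"x":0.002,"y":0.037,"z":0,"turn":-0.014,"claw":0.2},{"x":0,"y":0,"z":0.05,"turn":0,"claw":0.2},{"x":0,"y":0,"z":0.05,"turn":0,"claw":0.2},{"x":0,"y":0,"z":0.03,"turn":0,"claw":0.2},{"x":0,"y":0,"z":0.02,"turn":0,"claw":0.2},{"x":0,"y":0,"z":0.012,"turn":0,"claw":0.2},{"x":0,"y":0,"z":0,"turn":0,"claw":0.2}])

```text
t: 9.22
ee_pos: [0.5733, -0.0472, 0.022]
orientation: [1.807, -2.569, -0.001]
ft_force: [0.2, -0.3, 0.1]
gripper_width: 0.0682
grasp_force: 0.0
```

Run:
```python
from h import *
rep([.5735,-.0475,.022])
c=cam('scene')
a=c['img'][170:260,210:290,::-1]
cv2.imwrite('pics/f1.png',cv2.resize(a,(640,600),interpolation=cv2.INTER_CUBIC)[:600])
```

```text
t 9.225 tcp [ 0.5733 -0.0472  0.022 ] q [-0.082  0.489 -0.191  0.892 -0.    -1.308] w 0.06823405662688797 F [ 0.2  -0.3   0.12] gf 0.0
x [-0.338 -0.941  0.   ] y [-0.941  0.338  0.001] d_tool [ 0.0002 -0.0003 -0.    ]
```

View pics/f1.png

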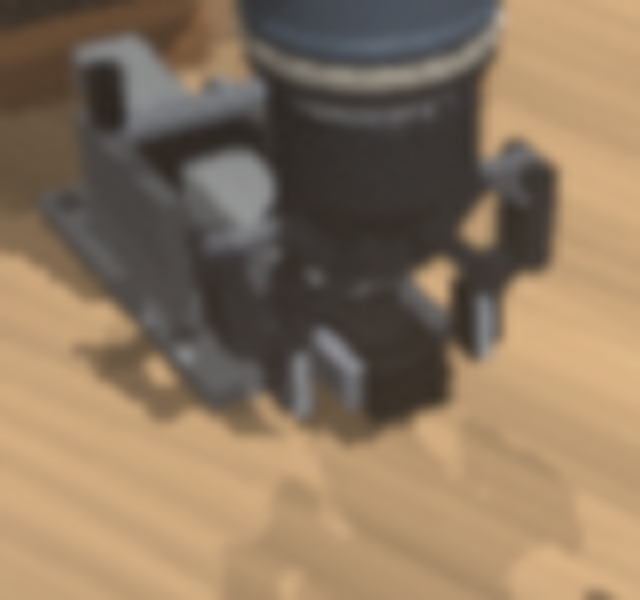

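The lever lies across the collar with its knob at (105,90). The fingers straddle the grip, left at (300,385) and right at (480,320), with the button at (340,370). Closing.

Emit:
step_arm(motion=[{"x":0,"y":0,"z":0,"turn":0,"claw":0.45},{"x":0,"y":0,"z":0,"turn":0,"claw":0.5},{"x":0,"y":0,"z":0,"turn":0,"claw":0.55},{"x":0,"y":0,"z":0,"turn":0,"claw":0.9},{"x":0,"y":0,"z":0,"turn":0,"claw":0.9},{"x":0,"y":0,"z":0,"turn":0,"claw":0.9},{"x":0,"y":0,"z":0,"turn":0,"claw":0.9}])

```text
t: 10.15
ee_pos: [0.5739, -0.047, 0.0232]
orientation: [-1.808, 2.568, -0.0]
ft_force: [-3.3, 2.3, 14.4]
gripper_width: 0.0317
grasp_force: 58.9
```

Emit:
step_arm(motion=[{"x":0,"y":0,"z":-0.001,"turn":0,"claw":0.9},{"x":-0.004,"y":0,"z":0,"turn":0,"claw":0.9},{"x":-0.004,"y":0,"z":0,"turn":0,"claw":0.9},{"x":0,"y":0,"z":0,"turn":0,"claw":0.9}])

```text
t: 10.65
ee_pos: [0.5764, -0.0392, 0.0234]
orientation: [-1.809, 2.568, 0.0]
ft_force: [-1.1, 0.1, 6.3]
gripper_width: 0.0313
grasp_force: 60.6
```

Emit:
step_arm(motion=[{"x":-0.008,"y":0,"z":0,"turn":0,"claw":0.9},{"x":-0.008,"y":0,"z":0,"turn":0,"claw":0.9},{"x":-0.008,"y":0,"z":0,"turn":0,"claw":0.9},{"x":-0.008,"y":0,"z":0,"turn":0,"claw":0.9},{"x":0,"y":0,"z":0,"turn":0,"claw":0.9}])

```text
t: 11.28
ee_pos: [0.5874, -0.0088, 0.0233]
orientation: [-1.81, 2.567, 0.0]
ft_force: [0.4, -0.8, 4.8]
gripper_width: 0.0314
grasp_force: 60.2
```

Run:
```python
from h import *
rep([.6036,.0373,.023])
c=cam('scene')
a=c['img'][160:270,200:310,::-1]
cv2.imwrite('pics/g1.png',cv2.resize(a,(600,600),interpolation=cv2.INTER_CUBIC)[:600])
```

```text
t 11.275 tcp [ 0.5874 -0.0088  0.0233] q [-0.015  0.508 -0.154  0.908  0.    -1.243] w 0.03140676433865005 F [ 0.42 -0.83  4.76] gf 60.170253217220306
x [-0.336 -0.942 -0.   ] y [-0.942  0.336 -0.   ] d_tool [-0.0488  0.0003  0.0004]
```

View pics/g1.png

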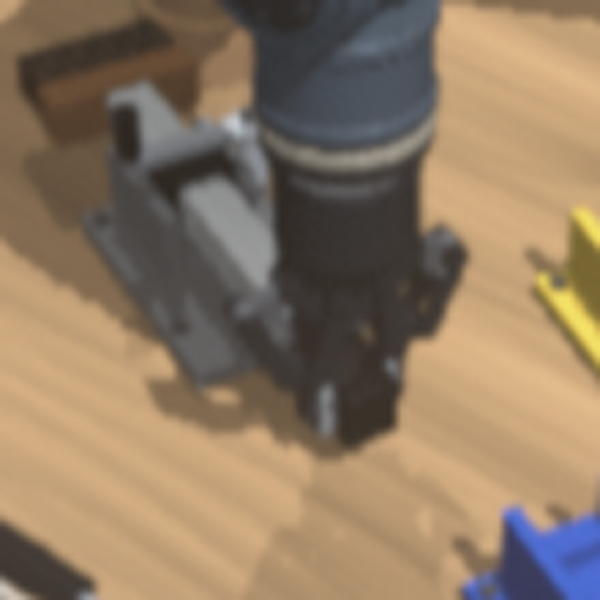

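The grip follows the fingers (grip at (350,405)), the collar still lies under the lever, and the brush head has stayed put. Pulling on.

Emit:
step_arm(motion=[{"x":-0.008,"y":0,"z":0,"turn":0,"claw":0.9},{"x":-0.008,"y":0,"z":0,"turn":0,"claw":0.9},{"x":-0.008,"y":0,"z":0,"turn":0,"claw":0.9},{"x":-0.008,"y":0,"z":0,"turn":0,"claw":0.9},{"x":-0.008,"y":0,"z":0,"turn":0,"claw":0.9},{"x":-0.005,"y":0,"z":0,"turn":0,"claw":0.9},{"x":0,"y":0,"z":0,"turn":0,"claw":0.9}])

```text
t: 12.2
ee_pos: [0.6024, 0.0334, 0.0233]
orientation: [-1.81, 2.568, 0.0]
ft_force: [1.5, -2.1, 2.4]
gripper_width: 0.0314
grasp_force: 59.5
```

Emit:
step_arm(motion=[{"x":-0.002,"y":0,"z":0,"turn":0,"claw":0.9},{"x":0,"y":0,"z":0,"turn":0,"claw":0.9}])

```text
t: 12.45
ee_pos: [0.6029, 0.0348, 0.0233]
orientation: [-1.809, 2.569, 0.0]
ft_force: [1.4, -2.7, 3.3]
gripper_width: 0.0314
grasp_force: 59.5
```

Emit:
step_arm(motion=[{"x":-0.002,"y":0,"z":0,"turn":0,"claw":0.9},{"x":0,"y":0,"z":0,"turn":0,"claw":0.9}])

```text
t: 12.7
ee_pos: [0.6036, 0.0367, 0.0233]
orientation: [1.809, -2.568, -0.0]
ft_force: [1.0, -3.2, 2.5]
gripper_width: 0.0313
grasp_force: 59.5
```

Emit:
step_arm(motion=[{"x":-0.0015,"y":0,"z":0,"turn":0,"claw":0.9},{"x":0,"y":0,"z":0,"turn":0,"claw":0.9}])

```text
t: 12.95
ee_pos: [0.6041, 0.0382, 0.0233]
orientation: [1.809, -2.568, -0.0]
ft_force: [1.5, -3.5, 2.2]
gripper_width: 0.0313
grasp_force: 59.5
```

Emit:
step_arm(motion=[{"x":-0.001,"y":0,"z":0,"turn":0,"claw":0.9},{"x":0,"y":0,"z":0,"turn":0,"claw":0.9}])

```text
t: 13.2
ee_pos: [0.6043, 0.039, 0.0232]
orientation: [1.809, -2.568, -0.0]
ft_force: [-0.3, -4.1, 3.1]
gripper_width: 0.032
grasp_force: 59.5
```

Emit:
step_arm(motion=[{"x":-0.001,"y":0,"z":0,"turn":0,"claw":0.9},{"x":0,"y":0,"z":0,"turn":0,"claw":0.9}])

```text
t: 13.45
ee_pos: [0.6046, 0.0398, 0.0232]
orientation: [1.809, -2.568, 0.0]
ft_force: [0.7, -5.4, 2.2]
gripper_width: 0.0317
grasp_force: 59.5
```

Emit:
step_arm(motion=[{"x":-0.001,"y":0,"z":0,"turn":0,"claw":0.9},{"x":0,"y":0,"z":0,"turn":0,"claw":0.9}])

```text
t: 13.7
ee_pos: [0.6046, 0.04, 0.0231]
orientation: [1.807, -2.568, 0.001]
ft_force: [-1.7, -11.9, 1.6]
gripper_width: 0.0317
grasp_force: 59.4
```

Run:
```python
from h import *
a=cam('scene')['img'][150:270,200:320,::-1];b=cam('top')['img'][190:290,300:420,::-1]
cv2.imwrite('pics/i1.png',np.hstack([cv2.resize(a,(400,400)),cv2.resize(b,(400,400))]))
rep([.6046,.04,.023])
```

```text
t 13.8 tcp [0.6046 0.04   0.0231] q [ 0.067  0.544 -0.095  0.933 -0.002 -1.16 ] w 0.031244370740835605 F [ -1.27 -10.42   3.13] gf 59.39836531877518
x [-0.337 -0.941  0.002] y [-0.941  0.337  0.   ] d_tool [-0.      0.      0.0001]
```

View pics/i1.png

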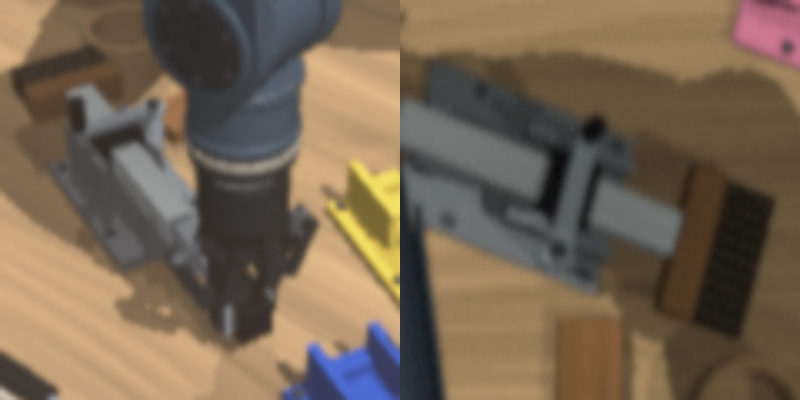

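The top view shows the lever square across the collar, from the hinge at (558,248) to the knob at (595,128), with the brush seated. The grip is held at the end stop with about 11 N of pull.

```bash
python3 -c "
from bench import robot
print(robot.close_job())"
```

```text
the job is handed in; nothing more can be done
None
```

The job is handed in: the lever is fully shut across the collar, and the grip is held with its button squeezed at the second stop (about 90 mm out, roughly 11 N of pull), with the brush still seated and no other item touched.

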